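# Feed the finished drawer pull into the dust-free box

### The arm

A 6-joint arm with a two-finger parallel gripper is mounted at the origin on the work surface. World frame = base frame: x ahead of the robot, y to its left, z up, the work surface at z = 0. Lengths are in m, angles in rad, forces in N, time in s.
With the tool pointing down it reaches from about 0.3 to 0.85 m from the base axis. Payload 4.2 kg.
Tool frame: the origin (TCP) lies on the centre line of the jaws, within the pads' length; the fingertips stand ctrl.tips_ahead ahead of it and the grasp point (between the pads) lies 8 mm behind it (ctrl.tips_ahead is the distance from the TCP to the fingertips, in m); z points along the fingers, x is the direction in which the jaws open and shut, and the axes are right-handed (so a half turn about z gives the same grasp; the last joint's range is limited). The gripper opens to 91 mm and grips with 3 to 60 N. Pads are 32 mm wide; open, the fingers measure 118 mm over their backs; the gripper's body (76 mm by 178 mm) begins 60 mm behind the grasp point.
Start: joints at [1.256, 0.32, 1.565, -0, 1.257, -0.02], TCP at [0.167, 0.55, 0.225] pointing down, gripper open.
Joint ranges: [-3.11, 3.11], [-0.84, 2.01], [0.21, 2.61], [-1.34, 4.49], [0.05, 2.63], [-2.56, 2.56]. Speed limits (rad/s): [2.57, 2.57, 3.14, 3.14, 3.14, 3.14].

### API

Orientations are given as a unit quaternion [x, y, z, w].
In Python, from rig import ctrl, hand, optics, job gives the robot as it stands. Calls block until the motion is done:
- ctrl.move_to(position, orientation): joint-space move of the TCP to a pose.
- ctrl.line_to(position, speed=0.15, frame=None, until_force=None): straight line of the TCP; frame=None keeps the orientation; speed is the mean speed in m/s. With until_force (N) it stops when the force on the tool has changed by that much, and returns True; else False.
- ctrl.movej(angles): joint-space move.
- hand.ungrasp() and hand.grasp(effort=None): open the fingers fully, or close them until they stop; effort is the grip in N (None keeps the last).
- ctrl.hold(seconds).
- ctrl.ik(position, orientation): joint angles nearest the present ones, or None.
- ctrl.observe(): the state.
- optics.snapshot(name): name is "side" or "top" or "wrist"; returns the picture (420x560x3 uint8, blue, green, red); there is no depth.
- optics.camera_params(name): a dict with "fx", "fy", "cx", "cy" (pixels), "cam_to_world" (4x4, takes a point from camera to world coordinates). Camera axes: x right, y down, z forward; pixel columns grow to the right and rows downward; lengths in m; the calibration is good to about 2 mm. The wrist camera is an equidistant fisheye: a pixel r from the principal point sees the ray r / f radians off the axis. A picture is of the moment at which its call begins: read the wrist's pose just before it. camera_params takes no time and is no camera call; for the wrist camera it gives the pose at the moment of the call.
A pose or a line that the arm cannot do raises ctrl.PlanningError and nothing moves.
- job.hand_in(): hands the job in, once; it reports no verdict.
The state is a dict: "time": time; "joint_pos": joint angles; "joint_vel": joint speeds; "joint_torque": joint torques, N m; "tcp_pos": TCP position; "orientation": TCP orientation; "contact_force": force on the tool from outside, world axes, zero at the start; "moment": the same for the moment, N m; "finger_gap": finger opening in m.
Only numpy, scipy, OpenCV 4.12 (cv2) and the standard library are available. Lean on these libraries where they do the work, as an engineer would, in place of code of your own. Each camera call takes 0.05 s, during which the arm holds its last target. There are 200 camera calls.

### The job

Take the finished wooden drawer pull (the piece with the raised grip along its top; the plain block still has to be shaped) and lay it flat, grip up and lengthwise, on the feed deck of the collecting box, in front of the still shut dust flap. Then push it in through the spring flap until it drops down onto the floor of the box and the flap has swung fully shut behind it. Leave the plain block and the other things on the bench where they are.

Things in the scene. Friction and masses are not known exactly. Their poses are not given: they have to be found in the camera images.
- pull_centre (a point): Centre (half-way up) of the loose wooden drawer pull, about 100 g. Base plate 120 long (x) x 42 wide (y) x 18 mm high; on top of it, centred, a raised grip 80 long (x) x 16 wide (y) x 16 mm high: 34 mm high overall, so that this point is 17 mm above its underside. Its z points up; it is the same when turned half round. It starts flat on the bench. Grasp it across the raised grip.
- blank: Loose plain rectangular block of the same wood, 120 (x) x 42 (y) x 34 mm high, not shaped yet; origin at the centre of its underside. To be left alone.
- box: The plywood collecting box, fixed; origin on the bench under the flap's plane, midway across. x points level inwards through the flap (away from the feed deck), y across, z up. Inside: floor at z = 10 mm, x = -32 to 167, 90 mm wide; plywood sides 8 mm thick, 125 mm high from x = -32 on; clear lid (top z = 125 mm) and clear far wall.
- deck_mid (a point): Middle of the feed deck's grey level top, at box x = -106, y = 0, z = 55 mm (axes as the box). The deck runs from box x = -180 to its inner edge at x = -32 mm, short of the flap, where it drops 45 mm to the box floor. Two aluminium guide rails, 12 mm high, 62 mm apart inside, run along it.
- deck_edge (a point): Middle of the deck's inner edge, box x = -32, z = 55 mm. A pull pushed at its rear end until that end is well past this edge (to box x = -25 to -8 mm) falls off the deck onto the box floor; pushed less far it can stay propped in the doorway.
- lintel (a point): Middle of the lintel bar over the doorway, box x = 0, z = 118 mm; it fills x = -6 to 6, z = 111 to 125 mm, and fingers reaching down in front cannot pass it. The doorway below is 62 mm wide between jambs.
- tray_mid (a point): On the box floor behind the flap, box x = 70, z = 10 mm: where the pull should end.
- flap (a joint): Angle of the spring-return flap, 0 = hanging shut, grows as its lower edge swings inwards (box +x), up to 1.45 rad; it cannot swing outwards. Grey plate 60 wide x 50 high x 4 mm, hinged along its top edge at box z = 109 mm, x = 0. A weak spring and its weight shut it (under 1 N at its lower edge).
- flap_edge (a point): Middle of the lower edge of the flap; 3 mm above the deck's level when shut.
- jar: Loose closed jar, 60 mm across, 75 mm high; origin at the centre of its underside. Bystander.
- tape: Roll of tape lying flat, 90 mm across, 24 mm high; origin at the centre of its underside. Bystander.
- sander: Wooden sanding block with a green abrasive top, 91 x 61 x 51 mm high; origin at the centre of its underside. Bystander.
- pull: The same drawer pull; origin at the centre of its underside.
There are look-alikes about, which are no part of the job. What is shaped like the pull but blue or purple is not meant.

How it is judged:
On the way, in this order (a step that is already met when the one before it is completed fails the run):
1. the pull lies flat, grip up, on the feed deck between the rails, in front of the shut flap (x of pull_centre in the frame of box between -0.18 and -0.062 m and y of pull_centre in the frame of box between -0.016 and 0.016 m and z of pull_centre in the frame of box between 0.066 and 0.078 m and angle between pull_centre's own z axis and vertical below 0.1 rad and angle between the x axis of pull_centre and the x axis of box, either way round below 0.3 rad and value of joint flap below 0.06 rad), for 0.2 s.
2. the pull goes in through the doorway and holds the flap open (x of pull_centre in the frame of box between -0.045 and 0.08 m and y of pull_centre in the frame of box between -0.03 and 0.03 m and z of pull_centre in the frame of box below 0.1 m and value of joint flap above 0.4 rad), for 0.05 s.
At the end, for the whole second after the job is handed in: The pull lies at rest inside the box, down on its floor (its centre 10 mm short of the flap's plane or further in, and less than 45 mm above the bench), and the flap is shut (under 0.06 rad) (x of pull_centre in the frame of box between -0.01 and 0.165 m and y of pull_centre in the frame of box between -0.045 and 0.045 m and z of pull_centre in the frame of box below 0.045 m and value of joint flap below 0.06 rad and linear speed of pull below 0.02 m/s); the robot touches nothing.
It fails at once if the plain block is shifted by more than 25 mm (distance of blank from where it was at the start of the episode above 0.025 m).
It fails at once if the jar is shifted by more than 25 mm (distance of jar from where it was at the start of the episode above 0.025 m).
It fails at once if the roll of tape is shifted by more than 25 mm (distance of tape from where it was at the start of the episode above 0.025 m).
It fails at once if the sanding block is shifted by more than 25 mm (distance of sander from where it was at the start of the episode above 0.025 m).
It also fails if it takes over 48 s, if anything falls off the work surface, if the arm or the gripper's body presses on something with over 40 N, if the wrist force passes 120 N, or if a joint passes its speed limit or range.

## Working session

There is one attempt and no reset: what is moved stays moved. The work goes in short steps, each a Python script; the robot and the scene stay as the last script left them, time stands still between calls to the robot, and variables do not carry over. Pictures are saved under pics/ and viewed, about 8 in all and at most 12, crops included, and the job is handed in when it is done.

```bash
mkdir -p pics; ls
python3 - <<'E'
from rig import ctrl,hand,optics,job
import cv2,numpy as np
np.set_printoptions(precision=4,suppress=True)
for n in("top","side","wrist"):
    p=optics.camera_params(n); print(n,{k:np.array(v) for k,v in p.items()})
    cv2.imwrite(f"pics/{n}0.png",optics.snapshot(n))
print(ctrl.observe(),ctrl.tips_ahead)
E
```

```text
pics
top {'fx': array(476.4698), 'fy': array(476.4698), 'cx': array(276.2845), 'cy': array(218.83), 'cam_to_world': array([[-0.0345, -0.9784,  0.2038,  0.2624],
       [-0.9994,  0.0351, -0.0007,  0.0163],
       [-0.0065, -0.2037, -0.979 ,  1.4101],
       [ 0.    ,  0.    ,  0.    ,  1.    ]])}
side {'fx': array(502.3009), 'fy': array(502.3009), 'cx': array(281.5165), 'cy': array(210.7262), 'cam_to_world': array([[-0.9999,  0.0025,  0.011 ,  0.5233],
       [-0.0051,  0.768 , -0.6405,  0.9834],
       [-0.0101, -0.6405, -0.7679,  1.289 ],
       [ 0.    ,  0.    ,  0.    ,  1.    ]])}
wrist {'fx': array(325.1923), 'fy': array(325.1923), 'cx': array(284.7147), 'cy': array(209.1567), 'cam_to_world': array([[ 0.2914,  0.9192,  0.2648,  0.0905],
       [ 0.9566, -0.2794, -0.0828,  0.5719],
       [-0.0022,  0.2774, -0.9607,  0.3843],
       [ 0.    ,  0.    ,  0.    ,  1.    ]])}
{'time': 0.15, 'joint_pos': array([ 1.256 ,  0.3202,  1.5654,  0.    ,  1.2574, -0.02  ]), 'joint_vel': array([ 0.001 , -0.0033, -0.0054, -0.0005, -0.0014,  0.0011]), 'joint_torque': array([  0.0011, -41.2779, -23.2159,   0.0729,   0.0434,  -0.0001]), 'tcp_pos': array([0.167 , 0.5499, 0.2243]), 'orientation': array([ 0.8033,  0.5956, -0.0005,  0.0004]), 'contact_force': array([1.1806, 0.1483, 0.2808]), 'moment': array([-0.0474,  0.0226, -0.0555]), 'finger_gap': 0.09170026887222968} 0.011
```

View pics/top0.png

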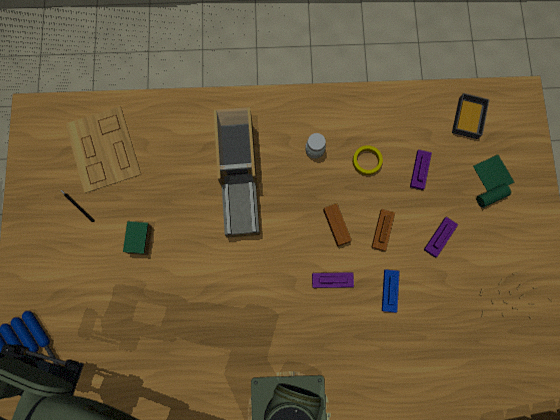

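View pics/side0.png

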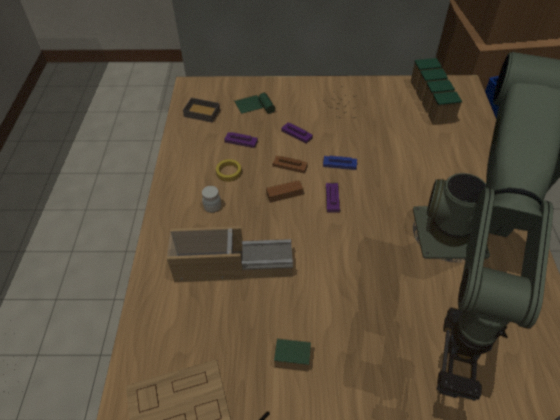

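The top view shows the brown pull with its grip at about (383,230), with the blank to its left at (337,225). The box runs from (237,110) to (241,236), with its deck nearest the robot. I'll enlarge the view to measure.

Run:
```python
import cv2,numpy as np
a=cv2.imread("pics/top0.png")
c=cv2.convertScaleAbs(a,alpha=1.8)
b=cv2.resize(c[100:250,205:275],None,fx=4,fy=4,interpolation=cv2.INTER_CUBIC)
p=cv2.resize(c[195:260,360:410],None,fx=8,fy=8,interpolation=cv2.INTER_CUBIC)
o=np.zeros((600,700,3),np.uint8);o[:600,:280]=b;o[:520,290:690]=p
cv2.imwrite("pics/crop.png",o)
```

```text
(no output)
```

View pics/crop.png

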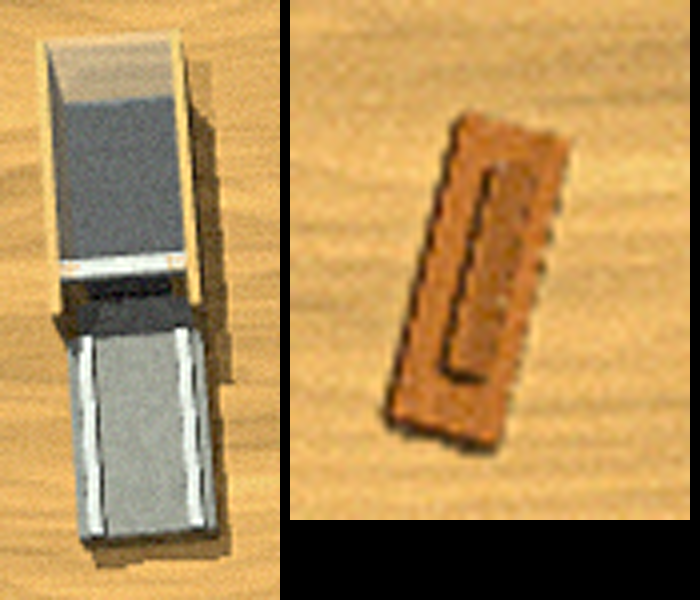

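```bash
cat > geo.py <<'E'
import numpy as np,cv2
from scipy.optimize import least_squares
def proj(p,P):
    T=np.linalg.inv(np.array(p["cam_to_world"])); q=np.c_[P,np.ones(len(P))]@T[:3].T
    return np.c_[p["cx"]+p["fx"]*q[:,0]/q[:,2], p["cy"]+p["fy"]*q[:,1]/q[:,2]]
def w(pose,L):
    c,s=np.cos(pose[2]),np.sin(pose[2]); L=np.asarray(L,float)
    return np.c_[pose[0]+c*L[:,0]-s*L[:,1],pose[1]+s*L[:,0]+c*L[:,1],L[:,2]]
def fit(p,L,uv,x0):
    r=least_squares(lambda x:(proj(p,w(x,L))-uv).ravel(),x0,loss="soft_l1"); return r.x,proj(p,w(r.x,L))-uv
E
python3 - <<'E'
from rig import optics
from geo import *
np.set_printoptions(precision=4,suppress=True)
p=optics.camera_params("top")
f=lambda uv,x0,y0,s,u0:np.c_[(np.array(uv)[:,0]-u0+.5)/s-.5+x0,(np.array(uv)[:,1]+.5)/s-.5+y0]
h=.018
uv=f([(460,113),(570,147),(498,440),(390,418)],360,195,8,290)
L=[(.06,.021,h),(.06,-.021,h),(-.06,-.021,h),(-.06,.021,h)]
x,r=fit(p,L,uv,[.5,-.2,-.2]);print("pull",x,"\n",r)
uv=f([(95,337),(103,531),(178,330),(191,526),(60,268),(187,259),(38,42),(182,30),(52,314),(200,305)],205,100,4,0)
L=[(-.032,.031,.067),(-.18,.031,.067),(-.032,-.031,.067),(-.18,-.031,.067),(0,.045,.125),(0,-.045,.125),(.171,.053,.125),(.171,-.053,.125),(-.032,.053,.125),(-.032,-.053,.125)]
b,r=fit(p,L,uv,[.6,.1,0]);print("box",b,"\n",r)
# overlay on both views
for n in("top","side"):
    q=optics.camera_params(n);a=cv2.convertScaleAbs(cv2.imread(f"pics/{n}0.png"),alpha=1.8)
    a=cv2.resize(a,None,fx=4,fy=4,interpolation=cv2.INTER_CUBIC)
    def poly(pose,L,c):cv2.polylines(a,[np.int32(proj(q,w(pose,L))*4+1.5)],True,c,1)
    for X,Y,z in((.06,.021,.018),(.04,.008,.034),(.06,.021,0)):poly(x,[(X,Y,z),(X,-Y,z),(-X,-Y,z),(-X,Y,z)],(0,255,0))
    for x0,x1,Y,z in((-.18,-.032,.031,.067),(-.032,.167,.045,.125),(-.006,.006,.045,.125),(-.032,.167,.053,.0)):poly(b,[(x0,Y,z),(x1,Y,z),(x1,-Y,z),(x0,-Y,z)],(255,0,255))
    pts=np.vstack([proj(q,w(x,[(0,0,.02)])),proj(q,w(b,[(0,0,.06)]))])*4
    out=np.zeros((560,800,3),np.uint8)
    for i,(u,v) in enumerate(pts.astype(int)):
        u=max(0,u-200);v=max(0,v-280);out[:,400*i:400*i+400]=a[v:v+560,u:u+400]
    cv2.imwrite(f"pics/ov_{n}.png",out)
np.save("box.npy",b);np.save("pull.npy",x)
E
```

```text
pull [ 0.5088 -0.3007 -0.3052] 
 [[ 0.0955 -0.1542]
 [ 0.0762 -0.7602]
 [ 0.1303  1.0355]
 [-0.3126  0.0112]]
box [0.6871 0.1245 0.043 ] 
 [[-0.7711 -0.7587]
 [ 0.1552  0.394 ]
 [-0.3907 -0.6267]
 [-0.2492 -0.0309]
 [ 0.1943  0.2763]
 [ 0.2657  0.1004]
 [-0.2138  0.6289]
 [ 0.3215  0.8847]
 [-0.0425 -0.1345]
 [ 0.6181 -0.7638]]
```

View pics/ov_side.png

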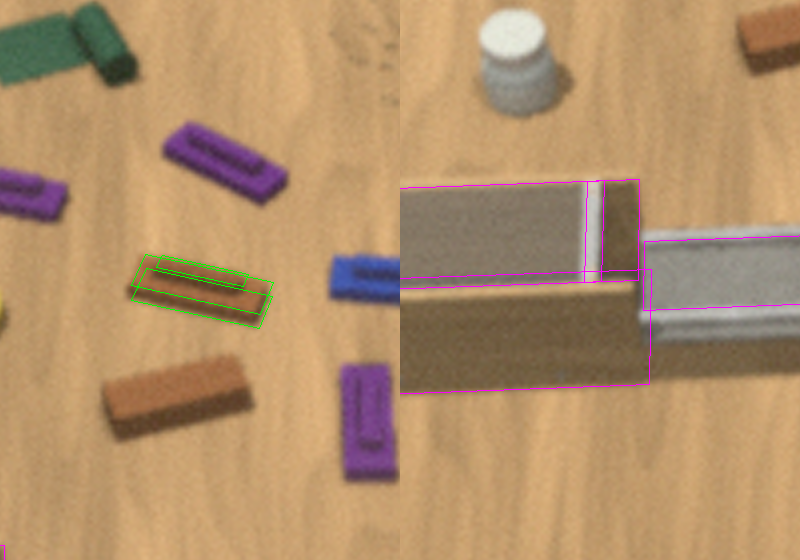

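View pics/ov_top.png

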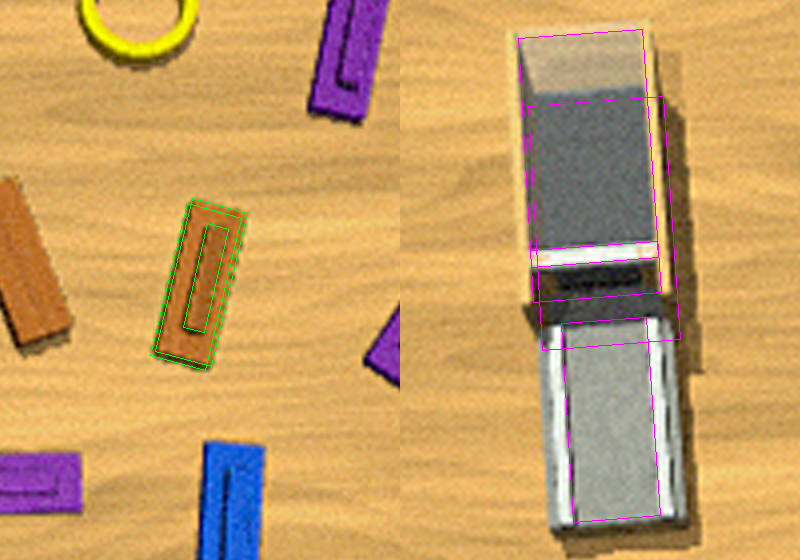

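The side overlay shows the pull fit about 0.75 px off (roughly 1–2 mm) and the box edges matching. The top overlay matches the pull outline, and the box is within about 0.75 px. Next I'll hover over the pull and check with the wrist camera.

```bash
cat >> geo.py <<'E'
from scipy.spatial.transform import Rotation as Ro
def quat(yaw,flip=0):
    c,s=np.cos(yaw+flip*np.pi),np.sin(yaw+flip*np.pi)
    return Ro.from_matrix([[-s,c,0],[c,s,0],[0,0,-1]]).as_quat()
def best(ctrl,pos,yaw):
    o=[(abs(j[5]),quat(yaw,f)) for f in(0,1) if (j:=ctrl.ik(pos,quat(yaw,f))) is not None]
    return min(o,key=lambda t:t[0])[1]
def fproj(p,P):
    T=np.linalg.inv(np.array(p["cam_to_world"])); q=np.c_[P,np.ones(len(P))]@T[:3].T
    rr=np.hypot(q[:,0],q[:,1]); th=np.arctan2(rr,q[:,2])
    return np.c_[p["cx"]+p["fx"]*th*q[:,0]/rr,p["cy"]+p["fx"]*th*q[:,1]/rr]
E
python3 - <<'E'
from rig import ctrl,hand,optics
from geo import *
x=np.load("pull.npy"); b=np.load("box.npy")
P=[x[0]+.001,x[1],.2]; q=best(ctrl,P,x[2]); d=w(b,[(-.105,0,.2)])[0]; qd=best(ctrl,d,b[2])
print(ctrl.ik(P,q),ctrl.ik(d,qd))
ctrl.move_to(P,q); ctrl.hold(.3)
p=optics.camera_params("wrist"); a=cv2.convertScaleAbs(optics.snapshot("wrist"),alpha=1.6)
cv2.imwrite("pics/w1raw.png",a)
for X,Y,z in((.06,.021,.018),(.04,.008,.034)):
    cv2.polylines(a,[np.int32(fproj(p,w(x,[(X,Y,z),(X,-Y,z),(-X,-Y,z),(-X,Y,z)])))],True,(0,255,0),1)
cv2.imwrite("pics/w1.png",a); print(ctrl.observe()["tcp_pos"],ctrl.observe()["time"])
E
```

```text
[-5.52374040e-01  3.62362399e-01  1.56456915e+00 -4.44089210e-16
  1.21466110e+00  1.32364287e+00] [ 1.83866186e-01  3.66141645e-01  1.55870533e+00 -4.44089210e-16
  1.21674568e+00 -1.42994947e+00]
[ 0.50994104 -0.30058438  0.2000149 ] 3.7083
```

View pics/w1.png

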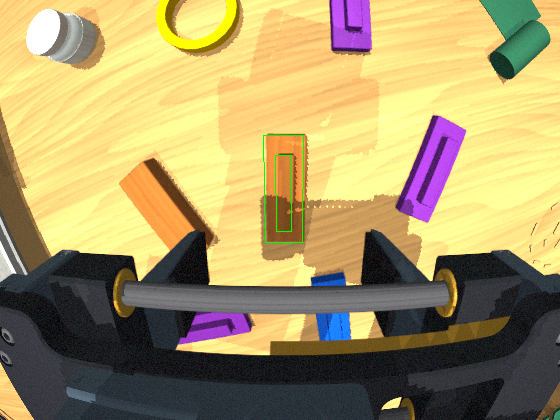

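The wrist view shows the predicted outline right on the pull, around (285,188). The fingers have clear room on both sides. Grasping and placing.

Run:
```python
from rig import ctrl,hand,optics
from geo import *
x=np.load("pull.npy"); b=np.load("box.npy")
X,Y=x[0]+.001,x[1]
ctrl.line_to([X,Y,.033],speed=.12)
hand.grasp(25); print("gap",ctrl.observe()["finger_gap"])
ctrl.line_to([X,Y,.2],speed=.15); print("gap",ctrl.observe()["finger_gap"])
d=w(b,[(-.106,0,.2)])[0]; q=min((quat(b[2],f) for f in(0,1)),key=lambda q:abs((ctrl.ik(d,q) if ctrl.ik(d,q) is not None else [9]*6)[5]-ctrl.observe()["joint_pos"][5]))
ctrl.move_to(d,q); ctrl.line_to([d[0],d[1],.105],speed=.12); ctrl.hold(.2)
a=cv2.convertScaleAbs(optics.snapshot("wrist"),alpha=1.4); s=cv2.convertScaleAbs(optics.snapshot("side")[210:300,150:320],alpha=1.8)
cv2.imwrite("pics/w2.png",np.vstack([cv2.resize(a,(440,330)),cv2.resize(s,(440,233))]))
o=ctrl.observe();print(o["tcp_pos"],o["time"],o["finger_gap"],o["contact_force"],d)
```

```text
gap 0.01580627867564289
gap 0.016186601265085213
[0.58138345 0.11997356 0.10553759] 10.4667 0.015354233520701026 [-0.20044366 -0.23173273 -0.87213386] [0.58115415 0.1199152  0.2       ]
```

View pics/w2.png

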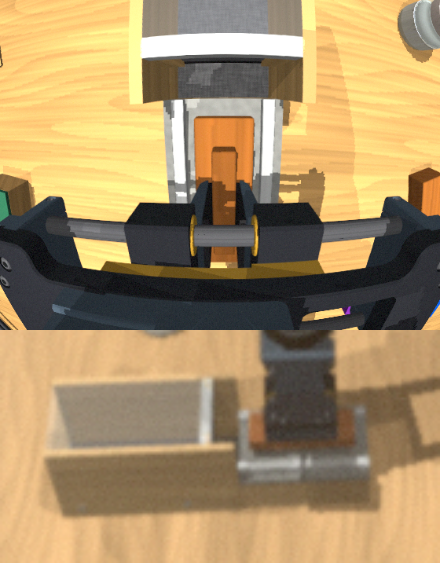

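Gripped (gap 15.8 mm), and the pull sits centred and aligned between the rails. Setting it down now.

Run:
```python
from rig import ctrl,hand,optics
from geo import *
b=np.load("box.npy"); P=lambda x,z:w(b,[(x,0,z)])[0]
print(ctrl.line_to(P(-.106,.0865),speed=.04,until_force=4),ctrl.observe()["tcp_pos"])
hand.ungrasp(); ctrl.line_to(P(-.106,.15),speed=.15)
ctrl.line_to(P(-.215,.15),speed=.2); hand.grasp(20); ctrl.hold(.2)
p=optics.camera_params("wrist");a=optics.snapshot("wrist");a=cv2.convertScaleAbs(a,alpha=1.4)
for X,Y,z in((.06,.021,.073),(.04,.008,.089)):
    cv2.polylines(a,[np.int32(fproj(p,w(b,[(X-.106,Y,z),(X-.106,-Y,z),(-X-.106,-Y,z),(-X-.106,Y,z)])))],True,(0,255,0),1)
cv2.imwrite("pics/w3.png",a);o=ctrl.observe();print(o["tcp_pos"],o["time"],o["finger_gap"])
```

```text
True [0.5808668  0.11986353 0.08766603]
[0.47224675 0.11523118 0.15000003] 14.9833 0.0006370946439142102
```

View pics/w3.png

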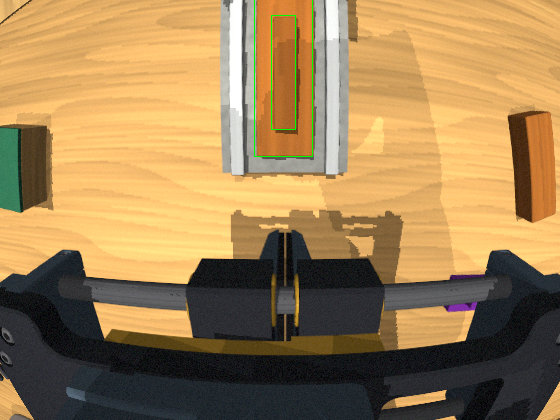

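The pull lies flat on the deck as predicted, with its rear end at row 157. The closed fingers are centred behind it, so I'll push.

Run:
```python
from rig import ctrl,hand,optics
from geo import *
b=np.load("box.npy"); P=lambda x,z:w(b,[(x,0,z)])[0]
ctrl.line_to(P(-.215,.071),speed=.15)
for x in(-.12,-.06,-.031):
    s=ctrl.line_to(P(x,.071),speed=.06,until_force=20); o=ctrl.observe(); print(x,s,o["tcp_pos"],o["contact_force"],o["time"])
    if s: break
ctrl.hold(.3)
s=[cv2.convertScaleAbs(optics.snapshot(n),alpha=1.8)[r] for n,r in(("side",np.s_[200:300,150:320]),("top",np.s_[100:240,200:290]))]
o=np.zeros((560,800,3),np.uint8);i=cv2.resize(s[0],(430,253));o[:253,:430]=i;o[:,440:]=cv2.resize(s[1],(360,560));cv2.imwrite("pics/p4.png",o)
```

```text
-0.12 False [0.56717531 0.11932665 0.07099199] [ 0.38125256  0.37131809 -0.78547129] 17.3917
-0.06 False [0.62725526 0.12191331 0.0710102 ] [-0.5503544  -0.55563084  0.29751584] 18.5417
-0.031 False [0.6562898  0.12310149 0.07084586] [0.18448402 0.53171886 0.12199346] 19.175
```

View pics/p4.png

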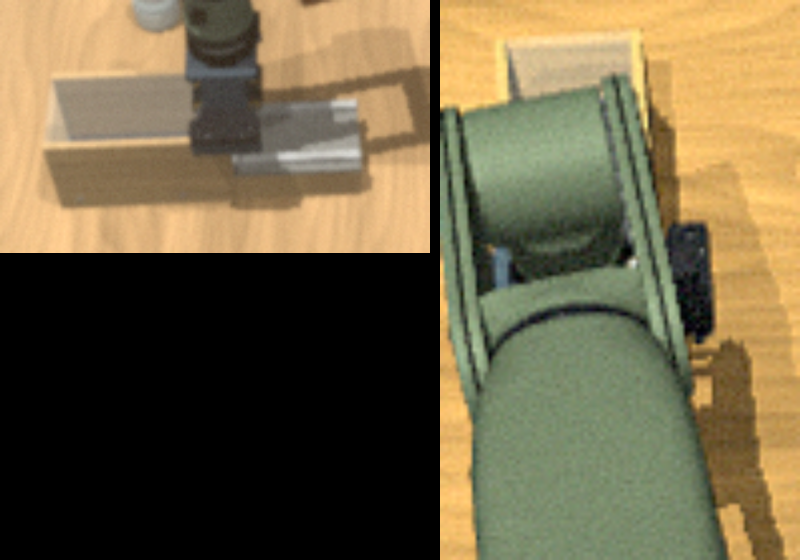

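The pull has left the deck, but the arm hides the doorway. I'll withdraw and look.

Run:
```python
from rig import ctrl,hand,optics
from geo import *
b=np.load("box.npy"); P=lambda x,z:w(b,[(x,0,z)])[0]
ctrl.line_to(P(-.1,.075),speed=.15); ctrl.line_to(P(-.17,.24),speed=.2)
ctrl.hold(.3)
s=cv2.convertScaleAbs(optics.snapshot("side")[200:290,150:290],alpha=2.2);t=cv2.convertScaleAbs(optics.snapshot("top")[100:200,200:280],alpha=2.2)
wv=cv2.convertScaleAbs(optics.snapshot("wrist"),alpha=1.5)
o=np.zeros((600,800,3),np.uint8);o[:283,:440]=cv2.resize(s,(440,283));o[:450,440:]=cv2.resize(t,(360,450));o[288:600,:416]=cv2.resize(wv,(416,312));cv2.imwrite("pics/p5.png",o);print(ctrl.observe()["time"])
```

```text
21.6833
```

View pics/p5.png

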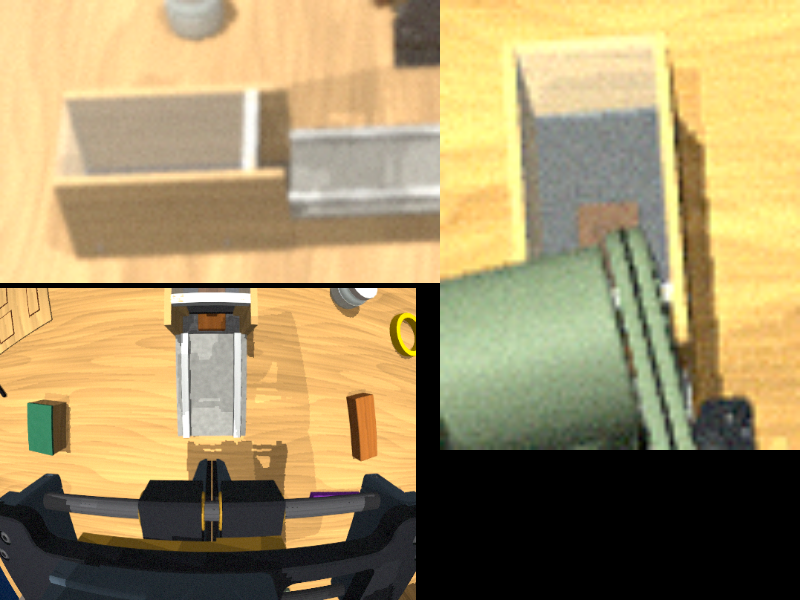

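The pull's front end shows on the tray floor at top-view px (237,145), and its rear end shows brown in the doorway. I need to confirm it lies flat and the flap is shut. I'll swing the arm clear and compare with a flat-pose overlay.

Run:
```python
from rig import ctrl,hand,optics
from geo import *
b=np.load("box.npy")
p=optics.camera_params("wrist");wv=cv2.convertScaleAbs(optics.snapshot("wrist"),alpha=1.8)
q=optics.camera_params("top")
# front edge x of base top (z=.028) from top row 145.3
for x in np.arange(.06,.13,.01): print(round(x,3),proj(q,w(b,[(x,0,.028)]))[0].round(1),fproj(p,w(b,[(x-.12,0,.028)]))[0].round(1))
j=ctrl.observe()["joint_pos"].copy(); j[0]-=.9; ctrl.movej(j); ctrl.hold(.2)
t=cv2.convertScaleAbs(optics.snapshot("top"),alpha=2.2); cv2.imwrite("pics/t6.png",t); cv2.imwrite("pics/w6.png",wv)
o=np.zeros((600,800,3),np.uint8)
W=cv2.resize(wv[0:100,210:360],None,fx=2.9,fy=2.9,interpolation=cv2.INTER_CUBIC);T=cv2.resize(t[100:200,210:270],None,fx=5.9,fy=5.9,interpolation=cv2.INTER_CUBIC)
o[:W.shape[0],:W.shape[1]]=W
A=wv.copy();A=cv2.resize(A[0:100,210:360],None,fx=2.9,fy=2.9)
xf=.09
for X in(-.12,0):
  e=w(b,[(xf+X,.021,.028),(xf+X,-.021,.028)])
  cv2.polylines(A,[np.int32((fproj(p,e)-[210,0])*2.9)],False,(0,255,0),1)
fl=w(b,[(0,.03,.059),(0,-.03,.059)]);cv2.polylines(A,[np.int32((fproj(p,fl)-[210,0])*2.9)],False,(255,0,255),1)
fl=w(b,[(-.032,.03,.055),(-.032,-.03,.055)]);cv2.polylines(A,[np.int32((fproj(p,fl)-[210,0])*2.9)],False,(255,255,0),1)
o[300:300+A.shape[0],:A.shape[1]]=A; o[:T.shape[0],440:440+T.shape[1]]=T[:,:360]
cv2.imwrite("pics/p6.png",o);print(ctrl.observe()["time"])
```

```text
0.06 [237.4 156.9] [283.7  88.5]
0.07 [237.2 153.8] [283.7  79.8]
0.08 [237.  150.7] [283.7  71.2]
0.09 [236.8 147.6] [283.7  62.7]
0.1 [236.6 144.5] [283.7  54.2]
0.11 [236.4 141.4] [283.6  45.8]
0.12 [236.2 138.3] [283.6  37.5]
0.13 [236.  135.3] [283.6  29.3]
23.675
```

View pics/p6.png

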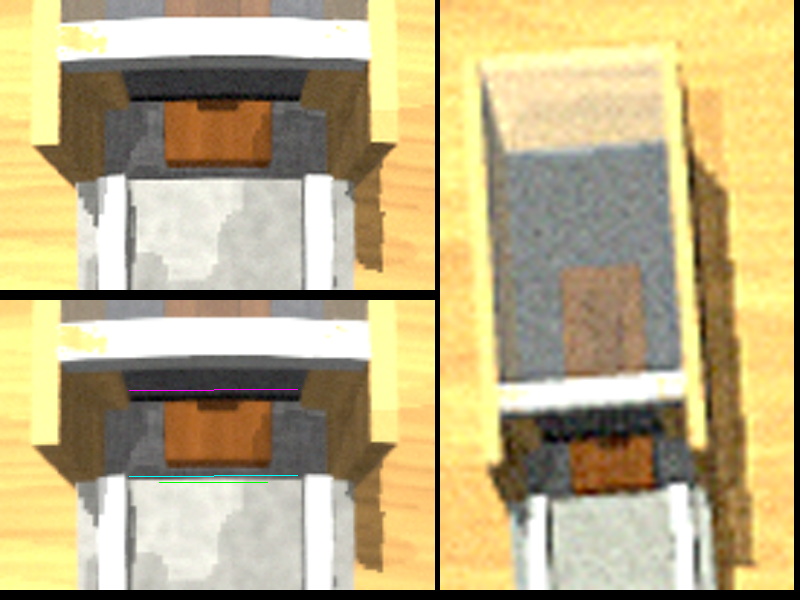

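Checks on the last picture:
- **Pull:** the front edge measures box x ≈ 0.098 (top row 145.1) and the rear edge x ≈ -0.020 (wrist row 54.5), both taken at floor-lying height. That gives a length of about 118 mm against the true 120 mm. The pull is therefore flat on the floor, centre at x ≈ 0.04.
- **Flap:** its lower edge hangs in its plane, not swung inwards.
- **Arm:** it is clear of everything.

```bash
python3 -c "
from rig import job,ctrl
print(ctrl.observe()['contact_force']); job.hand_in()"
```

```text
[-0.76905295  0.04058362 -0.32358531]
the job is handed in; nothing more can be done
```

The drawer pull is in the collecting box, flat on the floor with the flap shut behind it, and the job is handed in at about 24 s of the 48 s allowed. I gripped it across its raised grip, laid it on the feed deck between the rails, and pushed it in from behind with closed fingers. The 20 N force stop never tripped.

- **Pull:** seen from two cameras, its ends are at box x ≈ 0.098 and -0.020 m. That is about 118 mm apart against a true 120 mm, so it lies flat, with its centre at x ≈ 0.04 m.
- **Flap:** its lower edge appeared about 3–4 mm further out than I predicted. The plate's thickness and the calibration could explain this. It was not swung inwards, so I took it as shut; the joint angle itself could not be read.
- **Flap opening during the push:** the arm hid the doorway at that moment, so I did not see it directly. The pull ending up inside implies it.
- **Other things on the bench:** the arm stayed clear of them. I saw nothing shifted in the later pictures, but I did not measure their positions.

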